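# Close the harmonica dryer and hold its fan dial at the third notch

### The arm

A 6-joint arm with a two-finger parallel gripper is mounted at the origin on the work surface. World frame = base frame: x ahead of the robot, y to its left, z up, the work surface at z = 0. Lengths are in mm, angles in rad, forces in N, time in s.
With the tool pointing down it reaches from about 300 to 775 mm from the base axis. Payload 14.6 kg.
Tool frame: the origin (TCP) lies on the centre line of the jaws, within the pads' length; the fingertips stand manip.finger_overhang ahead of it and the grasp point (between the pads) lies 11 mm behind it (manip.finger_overhang is the distance from the TCP to the fingertips, in mm); y points along the fingers, x is the direction in which the jaws open and shut, and the axes are right-handed (so a half turn about y gives the same grasp; the last joint's range is limited). The gripper opens to 94 mm and grips with 3 to 60 N. Pads are 16 mm wide; open, the fingers measure 119 mm over their backs; the gripper's body (75 mm by 177 mm) begins 78 mm behind the grasp point.
Start: joints at [-1.308, 0.3, 1.521, -0, 1.321, -0.067], TCP at [178.112, -520.351, 213.446] pointing down, gripper open.
Joint ranges: [-3.03, 3.03], [-0.79, 2.21], [0.23, 2.52], [-1.04, 4.18], [0, 3.07], [-2.55, 2.55]. Speed limits (rad/s): [2.22, 2.22, 2.57, 3.14, 3.14, 3.14].

### API

Orientations are given as [roll, pitch, yaw] about the fixed x, y, z axes, in that order (R = Rz(yaw) Ry(pitch) Rx(roll)).
In Python, from cell import monitor, viewer, ticket, manip gives the robot as it stands.
- The arm moves only by the shell command python3 -m jog 'ROWS' [FORCE]. ROWS is JSON, a list of rows, each an object of numbers: "grip": the finger opening in cm, from 0 to 9.4; "dx", "dy", "dz": the shift along the tool's x, y, z in cm; "spin": the turn about the tool's y in degrees. In form: [{"grip": .., "dx": .., "dy": .., "dz": .., "spin": ..}, ...]. A call has 1 to 20 rows; each row is the pose to reach, as a shift and turn from the pose commanded when the call began, along the tool's axes at that moment; what a row does not reach only later rows make up. A row lasts 1/8 s, in which the tool goes at most 62.5 mm and 10.7 degrees, less where a joint would pass 70% of its speed; a pose out of reach is approached as far as the arm can. A call with a gripper value outside its range is refused whole. The fingers move at their own pace and stop on an object; FORCE is the grip in N (left out, the last holds). Time passes only in rows, so rows that repeat a pose let the fingers close. It gives the time, the measured TCP pose, the force and the opening at its end, in the units of the state.
- monitor.read_state(): the state, without advancing time (a new reading comes with each control period).
- viewer.camera(name): name is "scene" or "top" or "wrist"; returns a dict with "color" (384x512x3 uint8, red, green, blue), "vertical_fov" (degrees; the focal length in pixels is half the picture's height over the tangent of half this angle, whatever the lens; pixels are square), "cx", "cy" (the principal point, pixels), "rvec" (rotation vector, rad) and "tvec" (3), from world to camera coordinates, as OpenCV has them. Camera axes: x right, y down, z forward; pixel columns grow to the right and rows downward; lengths in mm; the calibration is good to about 2 mm. The wrist camera is an equidistant fisheye: a pixel r from the principal point sees the ray r / f radians off the axis. A picture is of the moment at which its call begins. There is no depth.
- ticket.sign_off(): hands the job in, once; it reports no verdict.
The state is a dict: "clock": time; "joints": joint angles; "qd": joint speeds; "effort": joint torques, N m; "eef_pos": TCP position; "eef_rot": TCP orientation; "wrist_force": force on the tool from outside, world axes, zero at the start; "moment": the same for the moment, N m; "finger_gap": finger opening in mm.
Only numpy, scipy, OpenCV 4.12 (cv2) and the standard library are available. Lean on these libraries where they do the work, as an engineer would, in place of code of your own. Each camera call takes 0.05 s, during which the arm holds its last target. There are 200 camera calls.

### The job

Dry the harmonica: gently lower the drying box's lid until it is fully shut, and only then press down the paddle of the spring-return fan dial on the side of the box, past the first two notches to the third, without stopping short or going on to the end stop. Finish while still holding the paddle down at the third notch with the fingers (it springs back if released). Leave the harmonica in the box and the other things on the cart where they are.

Things in the scene. Friction and masses are not known exactly. Their poses are not given: they have to be found in the camera images.
- dryer: Drying box, fixed to the cart top: white tray 170 (x) by 150 (y) by 75 mm high, walls 5; on its right (-y) side a grey control housing 170 by 50 by 100 high, y = -75 to -125. Origin: centre of the tray's underside (housing not counted); x points from the lid's free edge to its hinge (away from the robot at yaw 0), y left, z up. The fan dial is on the housing's outer face (y = -125).
- lid (a joint): Lid angle, rad: 0 = shut, grows as it opens; 0.9 to 1.4 at the start, at most 1.6. The hinge is stiff: the lid stays where it is left and must be pushed all the way down (about 2 N near its free edge).
- lid_hinge (a point): Middle of the lid's hinge line (along the dryer's y), on the lid's underside; dryer frame x = 85, y = 0, z = 75.5 mm. The lid is a plain flat white plate 182 mm from hinge to free edge, 146 wide, 8 thick, no knob; shut, its top is 83.5 above the cart top and it overhangs the tray's front by 12. While open its outer face (top when shut) faces up and away from the robot.
- lid_edge (a point): Middle of the lid's free edge, on the outer face, 182 mm from the hinge; moves with the lid.
- dial (a joint): Fan dial angle, rad: 0 = rest (paddle up), grows as the paddle is pressed down. Notches at 0.30, 0.60, 0.90 (third; held from 0.78 to 1.02); end stop 1.20. It springs back to 0 when let go; no notch holds it. Force at the paddle point swells just past each notch and dips before the next: 4 N to leave rest, 6.5 N peak on the way to the third, 5.5 N to hold there, 7.6 N peak beyond.
- dial_axis (a point): Dial centre on the housing's outer face: dryer frame x = 0, y = -125, z = 70 mm; it turns about the dryer's y. Black disc, 60 mm diameter, 7 thick, on a steel hub with the steel paddle pointing to -x, towards the robot. Raised bars on the housing 52 mm from the axis mark notches 1, 2 (short) and 3 (long); a steel peg below marks the end stop.
- paddle (a point): Point to press: top face of the paddle, 60 mm from the dial axis; moves with the dial. Paddle: flat steel plate 8 mm thick, reaching 75 from the axis, 35 wide (dryer y = -133 to -168; this point -150.5). It slopes 0.45 rad up towards its end at rest, is level at dial 0.45, slopes 0.45 rad down at notch 3. This point is 99.7 above the cart top at rest, 47.5 at notch 3.
- harmonica: Harmonica, 27 by 100 by 26 mm, lying loose in the tray; origin at the centre of its underside. Leave it.
- case_a: Silver harmonica case, 125 by 50 by 33 mm, to the right of the paddle; origin at the centre of its underside. Leave it.
- case_b: The other silver harmonica case, 125 by 50 by 33 mm, on the right of the cart; origin at the centre of its underside. Leave it.
- offcut: Dark koa fretboard offcut, 220 by 56 by 7 mm, on the left; origin at the centre of its underside. Leave it.
- pick_holder: Black slotted holder with picks, 90 by 50 by 39 mm, on the left; origin at the centre of its underside. Leave it.
- shaker: Silicone wrist shaker, a ring 90 mm across and 20 mm high, lying in front of the tray; origin at the centre of its underside. Leave it.
- coaster: White ceramic coaster, 100 mm across, 8 mm thick, on the right; origin at the centre of its underside. Leave it.

How it is judged:
By the outcome, as a careful person would: the job done as asked, in the order asked, and still so for the second after the job is handed in, while the arm keeps its last pose, push and grip.
It also fails if it takes over 48 s, if anything falls off the work surface, if the arm or the gripper's body presses on something with over 40 N, if the wrist force passes 120 N, or if a joint passes its speed limit or range.

## Working session

There is one attempt and no reset: what is moved stays moved. The work goes in short steps, Python scripts to look and compute and a shell command to move; the robot and the scene stay as the last step left them, time stands still between calls to the robot, and variables do not carry over. Pictures are saved under pics/ and viewed, about 8 in all and at most 12, crops included, and the job is handed in when it is done.

```bash
mkdir -p pics; ls; python3 - <<'E'
from cell import monitor, viewer, manip
import cv2
print(monitor.read_state()); print(manip.finger_overhang)
for n in ("scene","top"):
    c=viewer.camera(n); cv2.imwrite(f"pics/{n}0.png",c["color"][:,:,::-1]); print(n,{k:v for k,v in c.items() if k!="color"})
E
```

```text
pics
{'clock': 0.0, 'joints': array([-1.30758635e+00,  3.00477296e-01,  1.52159281e+00,  1.62580339e-05,
        1.32070136e+00, -6.66174808e-02]), 'qd': array([ 0.00065844, -0.00062207, -0.00026625,  0.00106975, -0.00082323,
        0.00227372]), 'effort': array([ 7.35104804e-04, -5.31811559e+01, -3.52730942e+01,  7.08737341e-02,
        2.43776949e-02, -7.97226971e-05]), 'eef_pos': array([ 178.05842659, -520.10622537,  212.87796583]), 'eef_rot': array([-1.57070214e+00,  1.17515125e-03, -1.24097285e+00]), 'wrist_force': array([ 0.67711581, -0.95935751, -0.04719871]), 'moment': array([-0.01055162, -0.00855776, -0.00125487]), 'finger_gap': 93.77083078778975}
8.0
scene {'vertical_fov': 53.92793113373962, 'cx': 258.98874913324784, 'cy': 184.84157477083843, 'rvec': array([ 1.2883075 ,  2.38758621, -0.81894287]), 'tvec': array([ 308.9036492 , -292.52806149, 1648.89336779])}
top {'vertical_fov': 53.634451806852425, 'cx': 257.08603088678063, 'cy': 182.66979135071745, 'rvec': array([ 2.13157763, -2.1760553 ,  0.15825866]), 'tvec': array([ -22.26505282,  557.93895508, 1113.17252274])}
```

```bash
cd pics; python3 - <<'E'
import cv2
for n in ("scene","top"):
    im=cv2.imread(n+"0.png"); cv2.imwrite(n+"0b.png",cv2.resize(im,(800,600),interpolation=cv2.INTER_CUBIC))
E
```

```text
(no output)
```

View pics/scene0b.png

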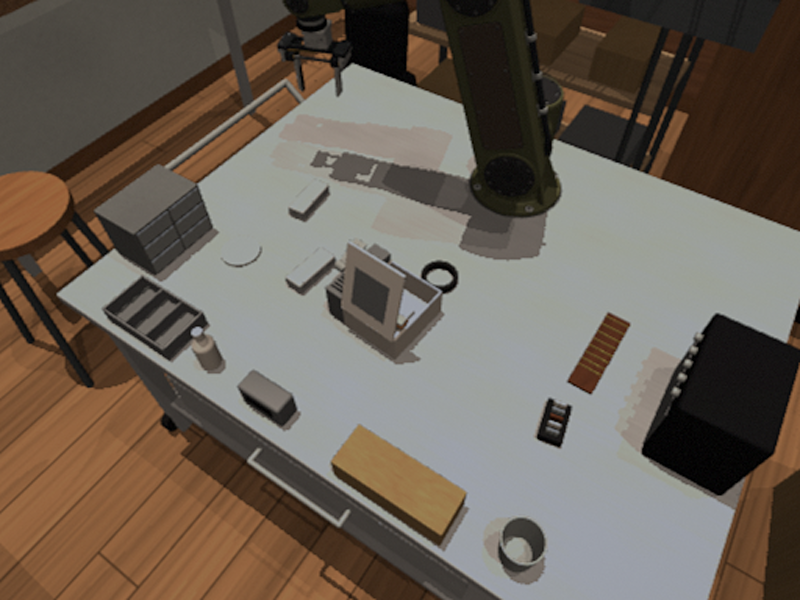

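View pics/top0b.png

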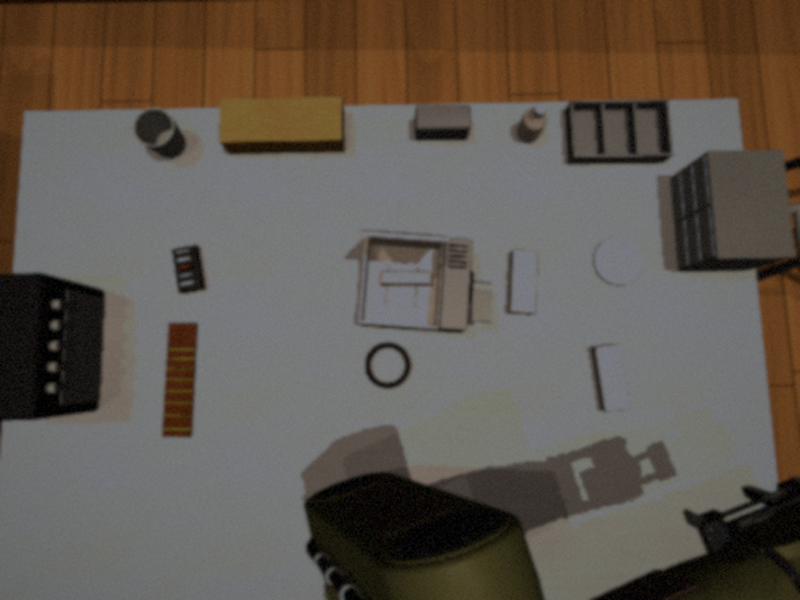

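The scene picture shows the dryer around (385,295) with the lid well open. In the top picture it spans (357-472, 232-330), with the paddle at (482,300) and case_a at (522,282). I'll enlarge both.

```bash
cd pics; python3 - <<'E'
import cv2,numpy as np
t=cv2.imread("top0.png")[140:220,220:350]; s=cv2.imread("scene0.png")[145:235,175:300]
t=cv2.resize(t,None,fx=6,fy=6,interpolation=cv2.INTER_CUBIC); cv2.imwrite("topc.png",cv2.convertScaleAbs(t,alpha=1.5))
s=cv2.resize(s,None,fx=6,fy=6,interpolation=cv2.INTER_CUBIC); cv2.imwrite("scenec.png",cv2.convertScaleAbs(s,alpha=1.5))
E
```

```text
(no output)
```

View pics/topc.png

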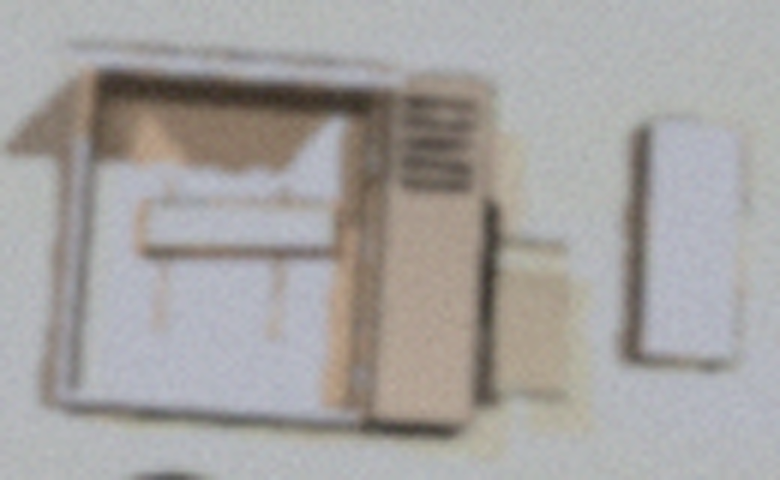

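View pics/scenec.png

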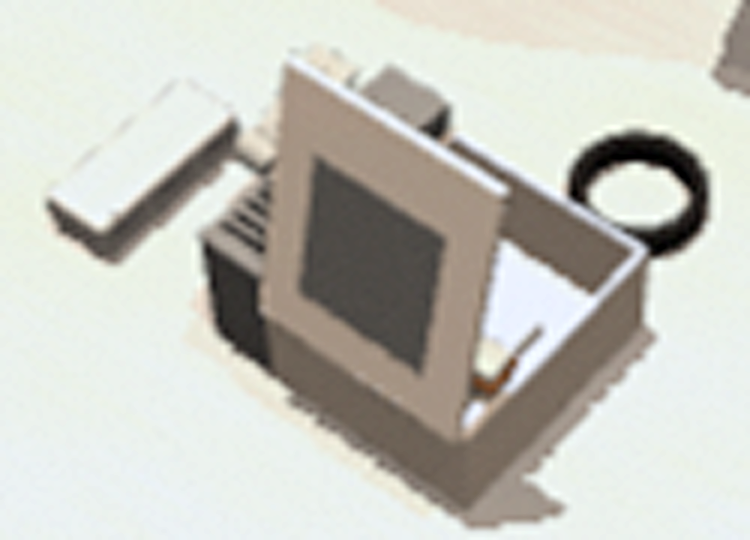

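The top crop shows the tray's front-left corner at (62,402), rear-left at (85,72), the housing top's corners at (372,420), (465,425) and (490,80), and the lid edge at (70,45)-(400,72). The scene crop shows the lid's outer corners at (285,70) and (497,200) and the tray corners at (645,245), (650,338) and (470,518). Next I fit the pose.

```bash
cat > h.py <<'E'
import numpy as np, cv2
from scipy.spatial.transform import Rotation as R
def proj(c,P):
    P=np.atleast_2d(P); f=192/np.tan(np.radians(c["vertical_fov"]/2))
    q=P@cv2.Rodrigues(c["rvec"])[0].T+c["tvec"]
    return np.c_[f*q[:,0]/q[:,2]+c["cx"], f*q[:,1]/q[:,2]+c["cy"]]
def lidpt(th,s,y,t=8): return [85-s*np.cos(th)+t*np.sin(th), y, 75.5+s*np.sin(th)+t*np.cos(th)]
def world(p,P): # p=x,y,yaw
    c,s=np.cos(p[2]),np.sin(p[2]); P=np.atleast_2d(P)
    return np.c_[p[0]+c*P[:,0]-s*P[:,1], p[1]+s*P[:,0]+c*P[:,1], P[:,2]]
E
python3 - <<'E'
from h import *
from cell import viewer
from scipy.optimize import least_squares
T=viewer.camera("top"); S=viewer.camera("scene")
L=lambda s,y,t=8:(lambda th:lidpt(th,s,y,t)); F=lambda *a:(lambda th:list(a))
tp=[(F(-85,75,75),62,402),(F(85,75,75),85,72),(F(-85,-75,100),372,420),(F(-85,-125,100),465,425),(F(85,-125,100),490,80),(L(182,73),70,45),(L(182,-73),400,72)]
sp=[(L(182,-73),285,68),(L(182,73),497,200),(F(-85,75,75),645,245),(F(-85,75,0),650,338),(F(85,75,0),470,518),(L(0,73),465,437),(L(0,-73),265,318)]
def res(p):
    r=[]
    for c,l,o in((T,tp,(220,140)),(S,sp,(175,145))):
        P=world(p,[a[0](p[3]) for a in l]); uv=np.array([[a[1],a[2]] for a in l])/6+np.array(o)-.4
        r.append(proj(c,P)-uv)
    return np.vstack(r).ravel()
s=least_squares(res,[500,0,0,1.3],x_scale=[10,10,.1,.1],loss="soft_l1")
print(s.x,s.x[2:]*57.3); print(res(s.x).reshape(-1,2).round(1))
print(world(s.x,[lidpt(s.x[3],182,0),[-60*np.cos(.45),-150.5,99.7]]).round(1))
E
```

```text
[ 5.61347634e+02 -3.15449111e+01 -8.70555193e-02  1.34131061e+00] [-4.98828125 76.8570979 ]
[[-1.2  0.2]
 [-0.7 -1.9]
 [-0.8  0. ]
 [ 1.2  0.4]
 [ 0.  -0.6]
 [-2.4 -0.3]
 [ 1.1 -0.9]
 [-0.2 -1.7]
 [ 1.3 -1.2]
 [ 1.3  0.1]
 [-0.6 -2.9]
 [ 0.3 -1.5]
 [-1.1  1.1]
 [-0.8 -1.4]]
[[ 612.5  -36.   254.5]
 [ 494.4 -176.8   99.7]]
```

```bash
cat >> h.py <<'E'
D=[561.3,-31.5,-.087]; TH=1.341
def rows(targets,D=D): # targets: dryer-frame fingertip x,y,z ; prints dx,dy,dz cm from the measured pose, for a world-vertical tool
    from cell import monitor
    s=monitor.read_state(); Rm=R.from_euler("xyz",s["eef_rot"]).as_matrix()
    W=world(D,targets)+[0,0,8]-s["eef_pos"]
    print("clock",s["clock"],"tip dryer",tip(s,D),"F",s["wrist_force"].round(1),"spin",round(np.degrees(s["eef_rot"][2]+np.pi/2-D[2]),2))
    print((W@Rm/10).round(2))
def tip(s,D=D):
    d=np.array(s["eef_pos"])-[D[0],D[1],8]; c,n=np.cos(D[2]),np.sin(D[2])
    return np.round([c*d[0]+n*d[1],-n*d[0]+c*d[1],d[2]],1)
E
python3 -c "
from h import *
rows([[97,0,312]])"
```

```text
clock 0.2 tip dryer [-339.3 -520.2  205.1] F [ 0.9 -0.2 -1. ] spin 23.88
[[-29.91 -10.67  60.96]]
```

```bash
python3 -m jog '[{"grip":0,"dy":-6},{"grip":0,"dy":-10.7},{"grip":0,"dx":-3,"dy":-10.7,"dz":6,"spin":8},{"grip":0,"dx":-6,"dy":-10.7,"dz":12,"spin":16},{"grip":0,"dx":-9,"dy":-10.7,"dz":18,"spin":23.9},{"grip":0,"dx":-12,"dy":-10.7,"dz":24,"spin":23.9},{"grip":0,"dx":-15,"dy":-10.7,"dz":30,"spin":23.9},{"grip":0,"dx":-18,"dy":-10.7,"dz":36,"spin":23.9},{"grip":0,"dx":-21,"dy":-10.7,"dz":42,"spin":23.9},{"grip":0,"dx":-24,"dy":-10.7,"dz":48,"spin":23.9},{"grip":0,"dx":-27,"dy":-10.7,"dz":54,"spin":23.9},{"grip":0,"dx":-29.9,"dy":-10.7,"dz":61,"spin":23.9},{"grip":0,"dx":-29.9,"dy":-10.7,"dz":61,"spin":23.9},{"grip":0,"dx":-29.9,"dy":-10.7,"dz":61,"spin":23.9},{"grip":0,"dx":-29.9,"dy":-10.7,"dz":61,"spin":23.9},{"grip":0,"dx":-29.9,"dy":-10.7,"dz":61,"spin":23.9}]' 20; python3 - <<'E'
from h import *
from cell import viewer
c=viewer.camera("wrist"); cv2.imwrite("pics/w1.png",c["color"][:,:,::-1]); print({k:v for k,v in c.items() if k!="color"})
c=viewer.camera("scene"); cv2.imwrite("pics/s1.png",cv2.resize(cv2.convertScaleAbs(c["color"][60:240,130:330,::-1],alpha=1.5),(660,594),interpolation=cv2.INTER_CUBIC))
rows([[97,0,216],[66,0,216]])
E
```

```text
{'vertical_fov': 65.70646984690485, 'cx': 253.3858183111465, 'cy': 190.31929181589828, 'rvec': array([-2.3874859 ,  1.70734886,  0.21111644]), 'tvec': array([-549.40368343,  -25.19529091,  391.10195764])}
clock 0.3 tip dryer [-339.3 -520.2  205.3] F [ 0.2 -0.4  0.6] spin 23.88
[[-29.91  -1.06  60.96]
 [-31.16  -1.06  58.12]]validation failed for argument at $[0]...
```

View pics/s1.png

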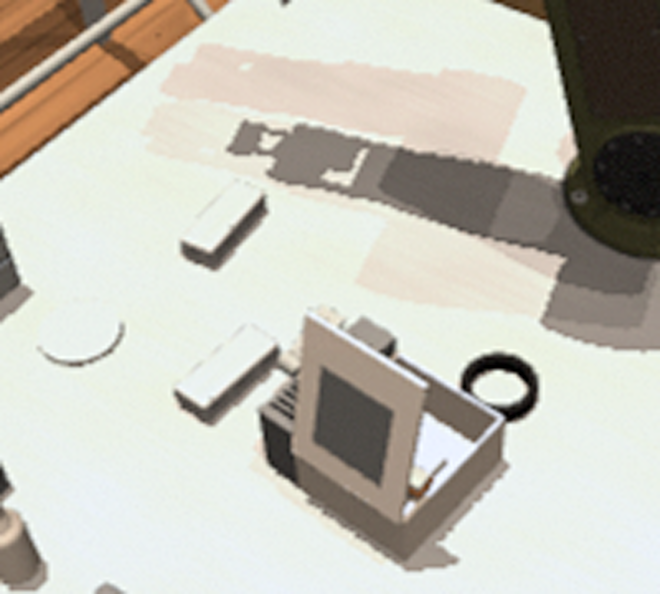

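View pics/w1.png

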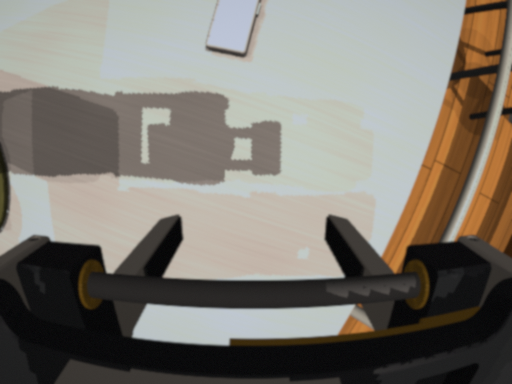

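The move was refused and the arm is still at its start, so those pictures show nothing new. Each row probably needs every field.

```bash
python3 -m jog '[{"grip":0,"dx":0,"dy":-6,"dz":0,"spin":0},{"grip":0,"dx":0,"dy":-10.7,"dz":0,"spin":0},{"grip":0,"dx":-3,"dy":-10.7,"dz":6,"spin":8},{"grip":0,"dx":-6,"dy":-10.7,"dz":12,"spin":16},{"grip":0,"dx":-9,"dy":-10.7,"dz":18,"spin":23.9},{"grip":0,"dx":-12,"dy":-10.7,"dz":24,"spin":23.9},{"grip":0,"dx":-15,"dy":-10.7,"dz":30,"spin":23.9},{"grip":0,"dx":-18,"dy":-10.7,"dz":36,"spin":23.9},{"grip":0,"dx":-21,"dy":-10.7,"dz":42,"spin":23.9},{"grip":0,"dx":-24,"dy":-10.7,"dz":48,"spin":23.9},{"grip":0,"dx":-27,"dy":-10.7,"dz":54,"spin":23.9},{"grip":0,"dx":-29.9,"dy":-10.7,"dz":61,"spin":23.9},{"grip":0,"dx":-29.9,"dy":-10.7,"dz":61,"spin":23.9},{"grip":0,"dx":-29.9,"dy":-10.7,"dz":61,"spin":23.9},{"grip":0,"dx":-29.9,"dy":-10.7,"dz":61,"spin":23.9},{"grip":0,"dx":-29.9,"dy":-10.7,"dz":61,"spin":23.9}]' 20; python3 - <<'E'
from h import *
from cell import viewer
c=viewer.camera("scene"); cv2.imwrite("pics/s2.png",cv2.resize(cv2.convertScaleAbs(c["color"][60:240,130:330,::-1],alpha=1.5),(660,594),interpolation=cv2.INTER_CUBIC))
rows([[97,0,216],[66,0,216]])
E
```

```text
clock: 2.3
eef_pos: [657.9, -40.9, 321.1]
eef_rot: [-1.57, -0.0, -1.659]
wrist_force: [-0.0, -0.1, -0.3]
finger_gap: 0.6
clock 2.35 tip dryer [ 97.1  -1.  313.2] F [0.5 0.4 0.1] spin -0.1
[[-0.1   9.72 -0.02]
 [-0.1   9.72 -3.12]]
```

```bash
python3 - <<'E'
from h import *
th=[1.42,1.34,1.26,1.18,1.1,1.02,.94,.86,.78,.7,.62,.54,.46,.38,.31,.25,.2,.15,.11,.08,.05,.02,-.01]
# dx.. relative to pose after descent at tip dryer (97,0,216)
for t in th:
    p=np.array(lidpt(t,150,0))+[8,0,0]; print(t,((p-[97,0,216])/10).round(2))
E
python3 -m jog '[{"grip":0,"dx":0,"dy":3,"dz":0,"spin":0},{"grip":0,"dx":-0.1,"dy":6,"dz":0,"spin":0},{"grip":0,"dx":-0.1,"dy":9.7,"dz":0,"spin":0},{"grip":0,"dx":-0.1,"dy":9.7,"dz":0,"spin":0},{"grip":0,"dx":-0.1,"dy":9.7,"dz":0,"spin":0}]'
```

```text
1.42 [-1.86  0.    0.9 ]
1.34 [-3.05  0.    0.74]
1.26 [-4.23  0.    0.48]
1.18 [-5.37  0.    0.12]
1.1 [-6.49  0.   -0.32]
1.02 [-7.57  0.   -0.85]
0.94 [-8.6   0.   -1.46]
0.86 [-9.58  0.   -2.16]
0.78 [-10.5    0.    -2.93]
0.7 [-11.36   0.    -3.77]
0.62 [-12.14   0.    -4.68]
0.54 [-12.85   0.    -5.65]
0.46 [-13.49   0.    -6.67]
0.38 [-14.03   0.    -7.74]
0.31 [-14.44   0.    -8.71]
0.25 [-14.74   0.    -9.56]
0.2 [-14.94   0.   -10.29]
0.15 [-15.11   0.   -11.02]
0.11 [-15.22   0.   -11.61]
0.08 [-15.29   0.   -12.05]
0.05 [-15.34   0.   -12.5 ]
0.02 [-15.38   0.   -12.95]
-0.01 [-15.41   0.   -13.4 ]
clock: 2.98
eef_pos: [658.9, -39.4, 225.6]
eef_rot: [-1.568, -0.0, -1.659]
wrist_force: [0.5, -0.2, 1.0]
finger_gap: 0.4
```

View pics/s2.png

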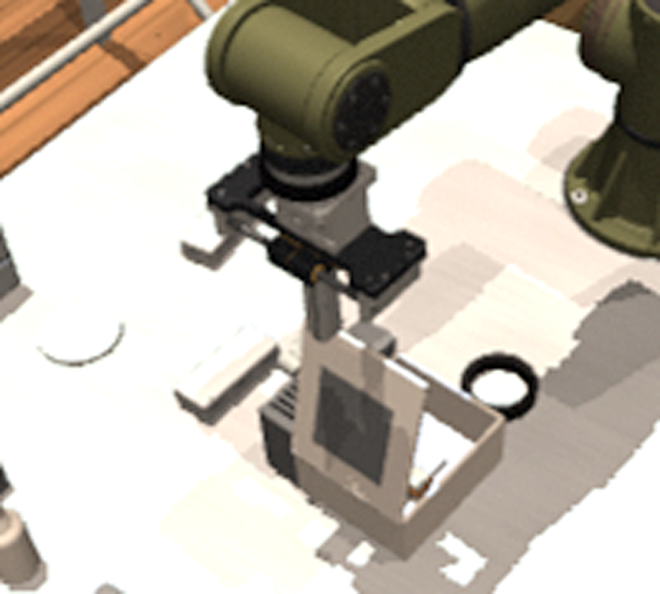

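The picture, taken before the descent, shows the fingertips at about (322,335), close to the lid's right corner. I'll check that against the calculated projection and the present view.

```bash
python3 - <<'E'
from h import *
from cell import viewer,monitor
c=viewer.camera("scene"); im=c["color"][60:240,130:330,::-1]
cv2.imwrite("pics/s3.png",cv2.resize(cv2.convertScaleAbs(im,alpha=1.5),(660,594),interpolation=cv2.INTER_CUBIC))
s=monitor.read_state(); f=lambda P:((proj(c,P)-[130,60])*3.3).round(0)
print("tip before",f([657.9,-40.9,313]),"tip now",f(s["eef_pos"]-np.array([0,0,8])),"lid corners",f(world(D,[lidpt(TH,182,-73),lidpt(TH,182,73),lidpt(TH,0,73),lidpt(TH,0,-73)])),tip(s))
E
```

```text
tip before [[325. 334.]] tip now [[332. 403.]] lid corners [[303. 311.]
 [425. 385.]
 [399. 523.]
 [290. 450.]] [ 98.    0.7 217.9]
```

View pics/s3.png

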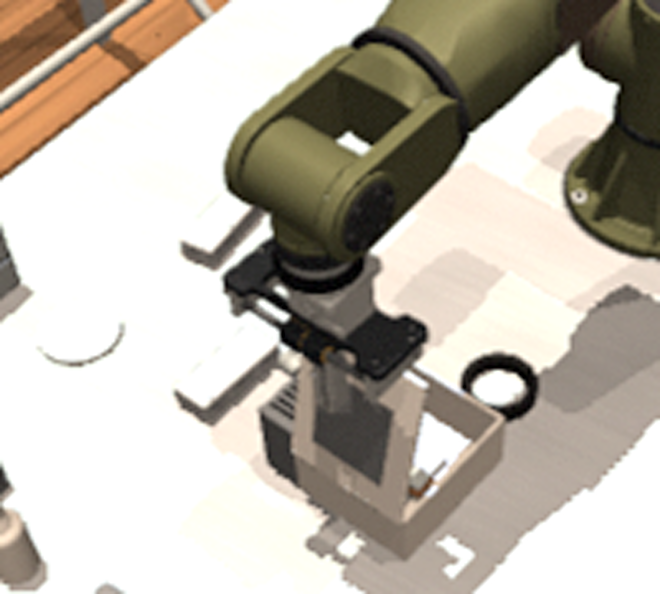

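The fingertips are behind the lid at (332,410), as projected, with the body above the lid's edge. Now I sweep the lid down along the arc.

```bash
python3 -m jog '[{"grip":0,"dx":0,"dy":-0.8,"dz":-1.5,"spin":0},{"grip":0,"dx":0,"dy":-0.74,"dz":-3.05,"spin":0},{"grip":0,"dx":0,"dy":-0.48,"dz":-4.23,"spin":0},{"grip":0,"dx":0,"dy":-0.12,"dz":-5.37,"spin":0},{"grip":0,"dx":0,"dy":0.32,"dz":-6.49,"spin":0},{"grip":0,"dx":0,"dy":0.85,"dz":-7.57,"spin":0},{"grip":0,"dx":0,"dy":1.46,"dz":-8.6,"spin":0},{"grip":0,"dx":0,"dy":2.16,"dz":-9.58,"spin":0},{"grip":0,"dx":0,"dy":2.93,"dz":-10.5,"spin":0},{"grip":0,"dx":0,"dy":3.77,"dz":-11.36,"spin":0},{"grip":0,"dx":0,"dy":4.68,"dz":-12.14,"spin":0},{"grip":0,"dx":0,"dy":5.65,"dz":-12.85,"spin":0},{"grip":0,"dx":0,"dy":6.67,"dz":-13.49,"spin":0},{"grip":0,"dx":0,"dy":7.74,"dz":-14.03,"spin":0},{"grip":0,"dx":0,"dy":8.71,"dz":-14.44,"spin":0},{"grip":0,"dx":0,"dy":9.56,"dz":-14.74,"spin":0},{"grip":0,"dx":0,"dy":10.29,"dz":-14.94,"spin":0},{"grip":0,"dx":0,"dy":11.0,"dz":-15.1,"spin":0},{"grip":0,"dx":0,"dy":11.6,"dz":-15.2,"spin":0},{"grip":0,"dx":0,"dy":11.6,"dz":-15.2,"spin":0}]'; python3 - <<'E'
from h import *
from cell import viewer
c=viewer.camera("scene"); im=c["color"][60:240,130:330,::-1]
cv2.imwrite("pics/s4.png",cv2.resize(cv2.convertScaleAbs(im,alpha=1.5),(660,594),interpolation=cv2.INTER_CUBIC))
rows([[-57,0,90],[-57,0,83],[-57,0,81]])
E
```

```text
clock: 5.52
eef_pos: [506.8, -25.7, 107.0]
eef_rot: [-1.572, -0.0, -1.658]
wrist_force: [-0.8, -0.3, -0.1]
finger_gap: 0.3
clock 5.575 tip dryer [-54.6   1.1  99.3] F [ 0.3 -0.3 -0.4] spin -0.02
[[ 0.11  0.93 -0.24]
 [ 0.11  1.63 -0.24]
 [ 0.11  1.83 -0.24]]
```

View pics/s4.png

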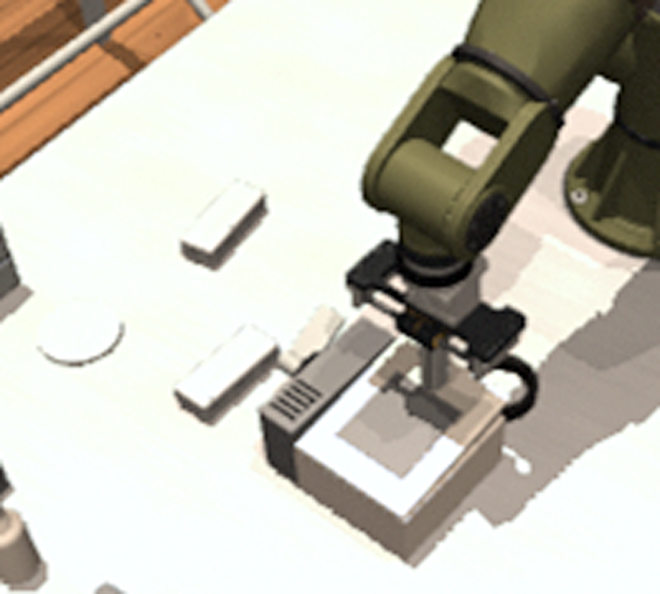

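The lid is now nearly flat with the tip on it at (435,385). The wrist reads no force, so I press down slowly until it bottoms out.

```bash
python3 -m jog '[{"grip":0,"dx":0,"dy":0.4,"dz":-0.1,"spin":0},{"grip":0,"dx":0,"dy":0.8,"dz":-0.2,"spin":0},{"grip":0,"dx":0,"dy":1.1,"dz":-0.2,"spin":0},{"grip":0,"dx":0,"dy":1.3,"dz":-0.2,"spin":0},{"grip":0,"dx":0,"dy":1.5,"dz":-0.2,"spin":0},{"grip":0,"dx":0,"dy":1.6,"dz":-0.2,"spin":0},{"grip":0,"dx":0,"dy":1.7,"dz":-0.2,"spin":0},{"grip":0,"dx":0,"dy":1.7,"dz":-0.2,"spin":0},{"grip":0,"dx":0,"dy":1.7,"dz":-0.2,"spin":0}]'; python3 -c "
from h import *
rows([[-57,0,82],[-57,0,80]])"; python3 -m jog '[{"grip":0,"dx":0,"dy":0.1,"dz":0,"spin":0},{"grip":0,"dx":0,"dy":0.2,"dz":0,"spin":0},{"grip":0,"dx":0,"dy":0.2,"dz":0,"spin":0}]'
```

```text
clock: 6.7
eef_pos: [505.1, -25.5, 91.5]
eef_rot: [-1.57, -0.0, -1.658]
wrist_force: [-7.9, 0.7, 15.3]
finger_gap: 0.3
clock 6.7 tip dryer [-56.5   1.1  83.5] F [-7.9  0.7 15.3] spin -0.02
[[ 0.11  0.15 -0.05]
 [ 0.11  0.35 -0.05]]
clock: 7.08
eef_pos: [505.3, -25.5, 91.2]
eef_rot: [-1.57, -0.0, -1.658]
wrist_force: [-18.3, 0.2, 37.8]
finger_gap: 0.5
```

The lid bottomed out: the force climbed to 38 N while the tip stayed at 83.2-83.5, the height of the shut lid's top. Next I go up and over the paddle.

```bash
python3 -m jog '[{"grip":0,"dx":0,"dy":-2,"dz":0,"spin":0},{"grip":0,"dx":0,"dy":-6,"dz":0,"spin":0},{"grip":0,"dx":4,"dy":-6,"dz":0,"spin":0},{"grip":0,"dx":8,"dy":-6,"dz":0,"spin":0},{"grip":0,"dx":12,"dy":-6,"dz":0,"spin":0},{"grip":0,"dx":15.2,"dy":-6,"dz":0,"spin":0},{"grip":0,"dx":15.2,"dy":-6,"dz":0,"spin":0},{"grip":0,"dx":15.2,"dy":-6,"dz":0,"spin":0},{"grip":0,"dx":15.2,"dy":-6,"dz":0,"spin":0}]'; python3 - <<'E'
from h import *
from cell import viewer
ims=[]
for n,x,y in(("top",250,150),("scene",200,130)):
    c=viewer.camera(n); cv2.imwrite(f"pics/{n}5full.png",c["color"][:,:,::-1]); im=c["color"][y:y+75,x:x+80,::-1]
    ims.append(cv2.resize(cv2.convertScaleAbs(im,alpha=1.4),None,fx=5,fy=5,interpolation=cv2.INTER_CUBIC))
    a=.45; P=[[-75*np.cos(a)+4*np.sin(a),yy,70+75*np.sin(a)+4*np.cos(a)] for yy in(-133,-168)]+[[-85,-125,100],[85,-125,100],[-97,73,83.5],[-97,-73,83.5],[85,73,83.5],[85,-73,83.5]]
    print(n,"pad outer corners, housing f/r, lid",((proj(c,world(D,P))-[x,y]+.4)*5).round(0).tolist())
cv2.imwrite("pics/v5.png",np.hstack(ims))
rows([[-57,-150.5,110],[-57,-150.5,51]])
E
```

```text
clock: 8.2
eef_pos: [492.0, -176.0, 148.5]
eef_rot: [-1.571, 0.0, -1.657]
wrist_force: [0.9, -0.5, 1.1]
finger_gap: 0.9
top pad outer corners, housing f/r, lid [[261.0, 272.0], [322.0, 277.0], [244.0, 306.0], [258.0, 14.0], [-104.0, 306.0], [149.0, 323.0], [-80.0, -2.0], [167.0, 14.0]]
scene pad outer corners, housing f/r, lid [[174.0, 130.0], [137.0, 108.0], [200.0, 125.0], [40.0, 269.0], [427.0, 260.0], [265.0, 163.0], [264.0, 431.0], [99.0, 321.0]]
clock 8.3 tip dryer [ -56.5 -150.2  140.5] F [ 0.2  0.3 -0.4] spin 0.04
[[ 0.03  3.05 -0.05]
 [ 0.03  8.95 -0.05]]
```

View pics/v5.png

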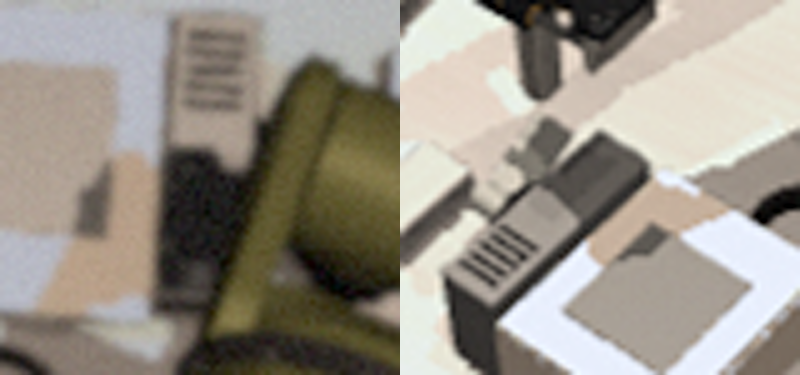

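The lid lies flat, and the paddle and housing edges sit where the fit puts them: the paddle's end at about (573,130) against (574,130) predicted. I press in one steady motion to a tip height near 51; the notch window is about 43-57.

```bash
python3 -m jog '[{"grip":0,"dx":0,"dy":1.5,"dz":0,"spin":0},{"grip":0,"dx":0,"dy":2.7,"dz":0,"spin":0},{"grip":0,"dx":0,"dy":3.4,"dz":0,"spin":0},{"grip":0,"dx":0,"dy":4.1,"dz":0,"spin":0},{"grip":0,"dx":0,"dy":4.8,"dz":0,"spin":0},{"grip":0,"dx":0,"dy":5.5,"dz":0,"spin":0},{"grip":0,"dx":0,"dy":6.2,"dz":0,"spin":0},{"grip":0,"dx":0,"dy":6.9,"dz":0,"spin":0},{"grip":0,"dx":0,"dy":7.6,"dz":0,"spin":0},{"grip":0,"dx":0,"dy":8.2,"dz":0,"spin":0},{"grip":0,"dx":0,"dy":8.6,"dz":0,"spin":0},{"grip":0,"dx":0,"dy":8.9,"dz":0,"spin":0},{"grip":0,"dx":0,"dy":9.0,"dz":0,"spin":0},{"grip":0,"dx":0,"dy":9.0,"dz":0,"spin":0},{"grip":0,"dx":0,"dy":9.0,"dz":0,"spin":0},{"grip":0,"dx":0,"dy":9.0,"dz":0,"spin":0}]'; python3 - <<'E'
from h import *
from cell import viewer,monitor
ims=[]
for n,x,y in(("scene",200,130),):
    c=viewer.camera(n); im=c["color"][y:y+75,x:x+90,::-1]
    cv2.imwrite("pics/v6.png",cv2.resize(cv2.convertScaleAbs(im,alpha=1.4),None,fx=8,fy=8,interpolation=cv2.INTER_CUBIC))
    for a in(.45,-.33,-.45,-.57):
        P=[[-75*np.cos(a)+4*np.sin(a),yy,70+75*np.sin(a)+4*np.cos(a)] for yy in(-133,-168)]
        print(a,((proj(c,world(D,P))-[x,y]+.4)*8).round(0).tolist())
c=viewer.camera("wrist"); cv2.imwrite("pics/w6.png",c["color"][:,:,::-1])
s=monitor.read_state(); print(tip(s),s["wrist_force"],s["moment"])
E
```

```text
clock: 10.3
eef_pos: [492.7, -177.1, 58.9]
eef_rot: [-1.568, -0.0, -1.658]
wrist_force: [-0.3, 0.7, 7.1]
finger_gap: 0.6
0.45 [[278.0, 208.0], [220.0, 172.0]]
-0.33 [[293.0, 281.0], [237.0, 246.0]]
-0.45 [[290.0, 297.0], [234.0, 262.0]]
-0.57 [[285.0, 313.0], [230.0, 278.0]]
[ -55.7 -151.    50.9] [0.44109173 0.73868052 7.4228623 ] [ 0.05054135 -0.09421502 -0.00070781]
```

View pics/v6.png

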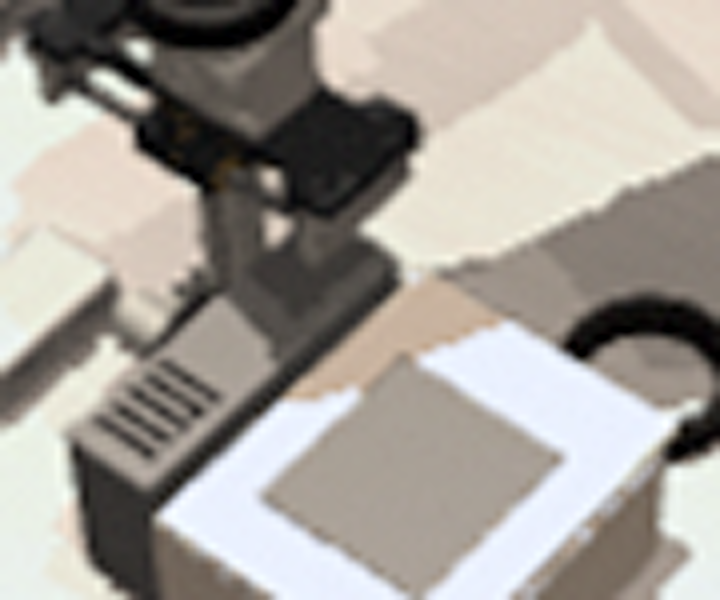

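```bash
python3 -c "
from cell import ticket,monitor
from h import tip
s=monitor.read_state(); print(s['clock'],tip(s),s['wrist_force'].round(1)); print(ticket.sign_off())"
```

```text
10.4 [ -55.7 -151.    50.9] [0.4 0.7 7.4]
the job is handed in; nothing more can be done
None
```

The lid is fully shut and the fingers are holding the paddle at about the third notch. I handed the job in at 10.4 s.

- **Lid:** I swept it down with the closed fingertips and pressed until it bottomed out. The tip stayed at 83.2–83.5 mm, the shut height, while the wrist force rose to about 38 N. That is a firmer final press than the lid needed, but it was made by the fingertips.
- **Dial:** Only after that, I pressed the paddle down in one continuous stroke, with no stop at the first two notches. The last reading had the tip at 50.9 mm with 7.4 N on it. I calculate the dial at about 0.91 rad from this, within the 0.78–1.02 window. The force is roughly what holding notch 3 should take with the finger pressing closer to the axis.
- **Checks:** The last picture showed the lid flat and case_a and the shaker apparently where they were. In that picture the gripper and housing hid the paddle, so the dial angle comes from tip height and force, not from sight. The fitted dryer position is good to a few mm, which puts the dial between about 0.88 and 0.95 rad.
- **Failures:** My first move command was refused because rows lacked fields. The arm did not move, and I resent the command in full.

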